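# Tip the driving weight out of its box

## Task

Two tall wooden boxes that look the same stand on the shelf, one with the lead-filled driving weight of the regulator at its bottom, the other with a hollow show weight that looks no different. Find the heavier box by hefting, bring it over the silver tray and tip it low, mouth down, so that its weight slides gently out and comes to rest lying in the tray, then stand the emptied box upright again in its place. Leave the other box standing in its place with its weight inside, do not push the tray about, and do not disturb the clock, the watch stand, the pendulum bob and the clock face.

Things in the scene. Friction and masses are not known exactly. Their poses are not given: they have to be found in the camera images.
- box_1: tall square open-topped rosewood box with brass bands at foot and rim, 50 x 50 mm outside, 185 mm high, loose, 0.16 kg; walls 4 mm, floor 5 mm thick, so 42 mm square and 180 mm deep inside; origin at the centre of its underside, z up to the mouth, x and y square to its side faces. At the start weight_1 stands in it. Which box is the heavier is not told and changes from start to start
- box_2: the second box, the same in every way, with weight_2 in it
- weight_1: brass-cased clock weight standing at the bottom of box_1: smooth closed cylinder 34 mm across, 90 mm long, 107 mm with the small hook on top; origin at the centre of its bottom face, z along its axis to the hook. The hook is 73 mm below the box's rim, too deep to grip. Polished: friction on box and tray 0.17 to 0.23
- weight_2: the clock weight in box_2, of the same shape and looks. One of the two has a lead core and weighs 0.27 to 0.33 kg, the other is hollow, 0.09 kg: either may be in either box, and only lifting tells
- tray: silver card tray, loose, 0.8 kg, 240 mm (its x) by 160 mm (its y), with a raised rim 4 mm thick; floor 10 mm and rim 22 to 24 mm above the shelf; small handles at both x ends reach 143 mm from its middle (look only); origin under its middle, on the shelf
- box_1_mouth (a point): centre of the mouth of box_1, 185 mm above its origin, on its rim plane
- box_2_mouth (a point): centre of the mouth of box_2, 185 mm above its origin, on its rim plane
- carriage_clock: bystander: brass carriage clock, 80 mm (its x) by 90 mm (its y), 130 mm high and 153 mm with its handle; origin under its middle; loose
- watch_stand: bystander: mother-of-pearl watch case 60 mm across hung upright on a small stand with a 75 mm square foot, 138 mm high; origin under the foot's middle; loose
- bob: bystander: copper lens-shaped pendulum bob lying flat, 100 mm across, 24 mm thick, with a 28 mm stub of rod to its +x and a 14 mm nut to its -x; origin under its middle; loose
- clock_face: bystander: white ceramic clock face 120 mm across lying face up on a low wooden stand, 21 mm high in all; origin under its middle; loose
Things that resemble listed ones, but are neither listed nor needed, are in the scene too. What is shaped like the box_1 but blue is not meant.

How it is judged:
On the way, in this order (a step that is already met when the one before it is completed fails the run):
1. a box is tipped past level with its mouth low over the tray (((angle between box_1's own z axis and vertical above 1.62 rad and height (world z) of box_1_mouth below 0.12 m and x of box_1_mouth in the frame of tray between -0.14 and 0.14 m and y of box_1_mouth in the frame of tray between -0.09 and 0.09 m) or (angle between box_2's own z axis and vertical above 1.62 rad and height (world z) of box_2_mouth below 0.12 m and x of box_2_mouth in the frame of tray between -0.14 and 0.14 m and y of box_2_mouth in the frame of tray between -0.09 and 0.09 m))), for 0.1 s.
2. the heavy weight is out of its box and rests in the tray (its load on the tray tells it from the hollow one) (((distance between weight_1 and box_1 above 0.19 m and height (world z) of weight_1 below 0.045 m and x of weight_1 in the frame of tray between -0.118 and 0.118 m and y of weight_1 in the frame of tray between -0.078 and 0.078 m and contact force between weight_1 and tray above 1.8 N) or (distance between weight_2 and box_2 above 0.19 m and height (world z) of weight_2 below 0.045 m and x of weight_2 in the frame of tray between -0.118 and 0.118 m and y of weight_2 in the frame of tray between -0.078 and 0.078 m and contact force between weight_2 and tray above 1.8 N))), for 0.2 s.
At the end, for the whole second after the job is handed in: The heavier weight lies at rest (within 7 degrees of level) inside the tray; both boxes stand upright (within 4.5 degrees) at rest within 50 mm of their first places, the lighter weight still in its box; the tray is within 50 mm of where it began; bystanders undisturbed (((x of weight_1 in the frame of tray between -0.118 and 0.118 m and y of weight_1 in the frame of tray between -0.078 and 0.078 m and contact force between weight_1 and tray above 1.8 N and height (world z) of weight_1 between 0.02 and 0.034 m and angle between weight_1's own z axis and vertical between 1.45 and 1.69 rad and linear speed of weight_1 below 0.03 m/s and distance between weight_2 and box_2 below 0.03 m) or (x of weight_2 in the frame of tray between -0.118 and 0.118 m and y of weight_2 in the frame of tray between -0.078 and 0.078 m and contact force between weight_2 and tray above 1.8 N and height (world z) of weight_2 between 0.02 and 0.034 m and angle between weight_2's own z axis and vertical between 1.45 and 1.69 rad and linear speed of weight_2 below 0.03 m/s and distance between weight_1 and box_1 below 0.03 m)) and distance of each of box_1, box_2, tray from where it was at the start of the episode below 0.05 m and angle between each of box_1, box_2's own z axis and vertical below 0.08 rad and linear speed of each of box_1, box_2 below 0.03 m/s); the robot touches nothing.
It fails at once if a weight is dropped or flung (faster than 1.3 m/s) instead of sliding out gently (linear speed of any of weight_1, weight_2 above 1.3 m/s).
It fails at once if a bystander is moved more than 25 mm (distance of any of carriage_clock, watch_stand, bob, clock_face from where it was at the start of the episode above 0.025 m).
It fails at once if the clock or the watch stand is tipped more than 17 degrees (angle between any of carriage_clock, watch_stand's own z axis and vertical above 0.3 rad).
It fails at once if the tray is pushed more than 50 mm (distance of tray from where it was at the start of the episode above 0.05 m).
It also fails if it takes over 72 s, if anything falls off the work surface, if the arm or the gripper's body presses on something with over 40 N, if the wrist force passes 120 N, or if a joint passes its speed limit or range.

## Robot

A 6-joint arm with a two-finger parallel gripper is mounted at the origin on the work surface. World frame = base frame: x ahead of the robot, y to its left, z up, the work surface at z = 0. Lengths are in m, angles in rad, forces in N, time in s.
With the tool pointing down it reaches from about 0.325 to 0.85 m from the base axis. Payload 4.4 kg.
Tool frame: the origin (TCP) lies midway between the tips of the shut fingers; the grasp point (between the pads) lies 19 mm behind it; z points along the fingers, y is the line along which they close (so a half turn about z gives the same grasp; the last joint's range is limited). The gripper opens to 94 mm and grips with 3 to 60 N. Pads are 16 mm wide; open, the fingers measure 119 mm over their backs; the gripper's body (75 mm by 177 mm) begins 78 mm behind the grasp point.
Start: joints at [1.05, 0.207, 1.542, -0, 1.393, -0.15], TCP at [0.208, 0.536, 0.182] pointing down, gripper open.
Joint ranges: [-2.73, 2.73], [-0.86, 2.22], [0.23, 2.46], [-1.11, 4.25], [0.08, 2.63], [-2.82, 2.82]. Speed limits (rad/s): [2.79, 2.79, 3.14, 3.14, 3.14, 3.14].

## Interface

Orientations are given as a 3x3 rotation matrix whose columns are the frame's x, y, z axes.
In Python, from workcell import robot gives the robot as it stands. The module is installed in compiled form; this text tells all that it offers.
- The arm moves only by the tool send_rows, never from a script. Its argument "series" is a list of rows, each a list of 7 numbers: the shift along the tool's x, y, z as a fraction of full scale, then the turn, a rotation vector about the tool's x, y, z as a fraction of full scale, then the closure, from -1 (fully open) to 1 (shut), so that 0 is half open. A call has 1 to 10 rows; each row shifts and turns the commanded pose from where the row before left it, along the tool's axes as they then stand; what a row does not reach is not made up. Full scale, the value 1, is 0.04 m for a shift and 0.12 rad for a turn. A row lasts 1/10 s, in which the tool goes at most 50 mm and 8.59 degrees, less where a joint would pass 70% of its speed; a pose out of reach is approached as far as the arm can. A call with a number of a shift or a turn outside -1 to 1 is refused whole. A call with a gripper value outside its range is refused whole. The fingers move at their own pace and stop on an object; "newtons" is the grip in N (left out, the last holds). Time passes only in rows, so rows that do not move let the fingers close. It gives the time, the measured TCP pose, the force, the opening and the grip force at its end, in the units of the state.
- robot.observe(): the state, without advancing time (a new reading comes with each control period).
- robot.get_image(name): name is "scene" or "top" or "wrist"; returns (picture, depth): 400x640x3 uint8, red, green, blue; 400x640 float32, m along the optical axis (not along the pixel's ray), 0 where there is no reading.
- robot.camera_info(name): a dict with "camera_matrix" (3x3 intrinsics, pixels), "rvec" (rotation vector, rad) and "tvec" (3), from world to camera coordinates, as OpenCV has them; the wrist camera has in their place "T_tool_cam" (4x4, takes a point from camera to tool coordinates, whose origin is the TCP and whose axes are the flange's). Camera axes: x right, y down, z forward; pixel columns grow to the right and rows downward; lengths in m; the calibration is good to about 2 mm. A picture is of the moment at which its call begins: read the wrist's pose just before it. camera_info takes no time and is no camera call.
- robot.sign_off(): hands the job in; it is judged then, once.
Trained networks look in the newest picture that a camera, given by its name, has taken for a name from the list of things; names that differ only in an ending like _2 or _b are one class to them, and where a whole thing is asked for, a point or a joint stands for the part that bears it (a point fixed in the world has none). Each returns a list of dicts, best first, with "conf" (0 to 1); they miss things now and then, are a little off and sometimes report something else, mostly with a low value. They report only what shows in the picture. A call takes as long as a camera call. They do not tell look-alikes from the thing itself.
- robot.look_for(camera, thing): "box" ([left, top, right, bottom] in pixels, round what is visible of it).
- robot.trace(camera, thing): "pixels" (400x640 bool, what is visible of it) and "box" ([left, top, right, bottom] in pixels, round what is visible of it).
- robot.pinpoint(camera, thing): "xy" ([column, row] in pixels: a listed point, or the origin of a listed thing).
The state is a dict: "t": time; "q": joint angles; "joint_vel": joint speeds; "joint_efforts": joint torques, N m; "eef_pos": TCP position; "tool_rot": TCP orientation; "force": force on the tool from outside, world axes, zero at the start; "wrist_torque": the same for the moment, N m; "opening": finger opening in m; "grasp_force": force on a finger pad.
Only numpy, scipy, OpenCV 4.12 (cv2) and the standard library are available. Lean on these libraries where they do the work, as an engineer would, in place of code of your own. Each camera call takes 0.05 s, during which the arm holds its last target. There are 200 camera calls.

## Working session

There is one attempt and no reset: what is moved stays moved. The work goes in short steps, Python scripts to look and compute and a tool call to move; the robot and the scene stay as the last step left them, time stands still between calls to the robot, and variables do not carry over. Pictures are saved under pics/ and viewed, at most 10 in all, crops included, and the job is handed in when it is done.

Besides the shell and the picture viewer there is one more tool, called after "Emit:" in YAML: its name, and indented under it one key for each argument. send_rows: Moves the arm, as the interface text tells. Shift numbers are shares of 0.04 m and turn numbers shares of 0.12 rad, none past 1 either way. Its arguments: {"type":"object","properties":{"series":{"type":"array"},"newtons":{"type":"number"}},"required":["series"]}

```bash
mkdir -p pics
cat > h.py <<'E'
import numpy as np, cv2
from workcell import robot
def cam(n):
    c=robot.camera_info(n); K=np.array(c["camera_matrix"])
    if "rvec" in c:
        R=cv2.Rodrigues(np.array(c["rvec"],float))[0]; t=np.array(c["tvec"],float).ravel()
        return K,R.T,-R.T@t
    T=np.array(c["T_tool_cam"]); s=robot.observe(); Rt=np.array(s["tool_rot"]); p=np.array(s["eef_pos"])
    return K,Rt@T[:3,:3],Rt@T[:3,3]+p
def cloud(n,d,C=None):
    K,R,o=C or cam(n); v,u=np.mgrid[:400,:640]
    P=np.stack([(u-K[0,2])/K[0,0]*d,(v-K[1,2])/K[1,1]*d,d],-1)@R.T+o
    P[d==0]=np.nan; return P
E
python3 - <<'E'
from h import *
print(robot.observe())
for n in ["scene","top"]:
    im,d=robot.get_image(n); cv2.imwrite(f"pics/{n}0.png",im[:,:,::-1]); np.save(f"{n}.npy",d); P=cloud(n,d); print(n,cam(n)[2])
    for th in ["box_1","tray","carriage_clock","watch_stand","bob","clock_face"]:
        for r in robot.trace(n,th):
            m=r["pixels"]; q=P[m]; q=q[~np.isnan(q[:,0])]
            if len(q): print(th,round(r["conf"],2),np.round(r["box"]),np.round(np.percentile(q,[3,50,97],axis=0),3).tolist())
E
```

```text
{'t': 0.0, 'q': array([ 1.05049846e+00,  2.07405146e-01,  1.54292250e+00,  1.77210855e-06,
        1.39348919e+00, -1.50513870e-01]), 'joint_vel': array([ 2.71091743e-05, -9.53896064e-06,  1.73608764e-03, -3.40013253e-04,
       -1.43129316e-03,  2.59808946e-05]), 'joint_efforts': array([ 1.52229091e-03, -3.70874977e+01, -2.81419015e+01,  7.00539001e-02,
        3.60104092e-02, -1.51829868e-04]), 'eef_pos': array([0.2074062 , 0.53538591, 0.18081422]), 'tool_rot': array([[-9.32405136e-01,  3.61413112e-01, -1.10723554e-03],
       [ 3.61414652e-01,  9.32403200e-01, -1.92898314e-03],
       [ 3.35230159e-04, -2.19876493e-03, -9.99997527e-01]]), 'force': array([ 0.1252955 , -0.11503653,  0.26723023]), 'wrist_torque': array([ 0.0198304 ,  0.01942155, -0.02964158]), 'grasp_force': 0.0, 'opening': 0.09365837782393328}
scene [0.79546951 0.42809496 0.92426696]
box_1 0.92 [320.  66. 340. 114.] [[0.209, -0.334, 0.057], [0.241, -0.287, 0.164], [0.27, -0.267, 0.186]]
box_1 0.88 [328. 116. 354. 178.] [[0.306, -0.144, 0.005], [0.341, -0.097, 0.125], [0.364, -0.08, 0.185]]
box_1 0.86 [269.  93. 298.
[... 1334 characters left out ...]
52, 0.001], [0.311, -0.216, 0.122], [0.345, -0.182, 0.188]]
tray 0.58 [258. 163. 348. 226.] [[0.43, -0.105, 0.006], [0.509, 0.016, 0.012], [0.585, 0.133, 0.027]]
carriage_clock 0.79 [166. 209. 217. 240.] [[0.372, 0.27, 0.005], [0.41, 0.306, 0.131], [0.451, 0.36, 0.152]]
watch_stand 0.56 [395. 151. 430. 177.] [[0.577, -0.329, 0.011], [0.607, -0.289, 0.017], [0.647, -0.261, 0.129]]
watch_stand 0.41 [397. 217. 434. 243.] [[0.381, -0.309, 0.01], [0.407, -0.276, 0.131], [0.433, -0.258, 0.188]]
bob 0.74 [253. 107. 285. 150.] [[0.661, 0.076, 0.002], [0.706, 0.12, 0.02], [0.759, 0.161, 0.028]]
clock_face 0.64 [320. 112. 366. 153.] [[0.652, -0.151, 0.015], [0.703, -0.1, 0.02], [0.755, -0.048, 0.024]]
```

Run:
```python
import cv2,numpy as np
a=cv2.imread("pics/scene0.png");cv2.imwrite("pics/scene_c.png",cv2.resize(a[50:350,190:480],None,fx=2,fy=2,interpolation=cv2.INTER_CUBIC)[:600])
b=cv2.imread("pics/top0.png");cv2.imwrite("pics/top_c.png",cv2.resize(b[100:330,160:460],None,fx=2.6,fy=2.6,interpolation=cv2.INTER_CUBIC))
```

```text
(no output)
```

View pics/scene_c.png

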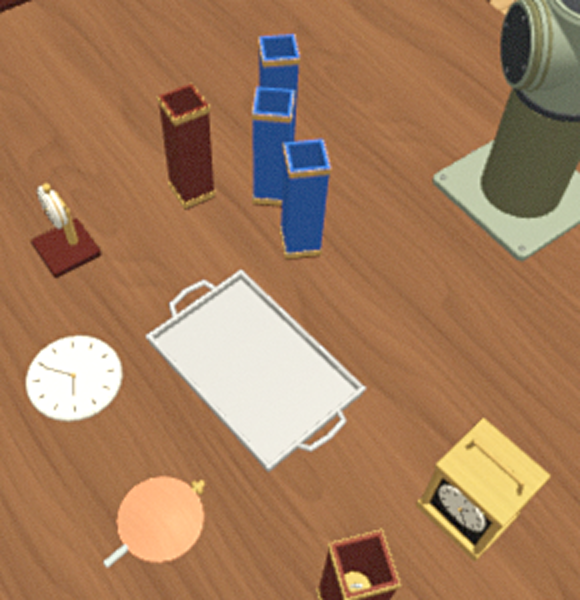

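View pics/top_c.png

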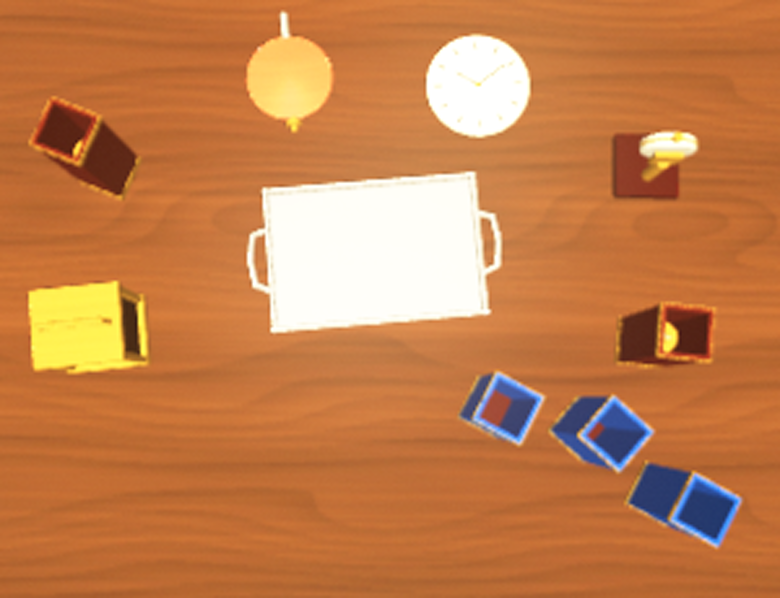

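Two rosewood boxes match the description: A at top px (176–211, 136–175) and B at top px (397–434, 214–241). Both have brass bands and a brass weight showing inside. The three blue boxes at px (340–448, 242–312) are decoys. The enlarged crops confirm this.

Run:
```python
from h import *
for n in ["top","scene"]:
    P=cloud(n,np.load(n+".npy")); q=P.reshape(-1,3); q=q[~np.isnan(q[:,0])]
    for nm,c,zl in [("A",(0.595,0.315),(.178,.195)),("B",(0.409,-0.283),(.178,.195)),("tray",(.508,.018),(.021,.03)),("b1",(.335,-.11),(.178,.195)),("b2",(.315,-.217),(.178,.195)),("clock",(.411,.315),(.12,.16)),("watch",(.61,-.29),(.09,.16))]:
        r=.16 if nm=="tray" else .06
        s=q[(np.hypot(*(q[:,:2]-c).T)<r)&(q[:,2]>zl[0])&(q[:,2]<zl[1])]
        if len(s)>5:
            R=cv2.minAreaRect((s[:,:2]*1000).astype(np.float32)); print(n,nm,len(s),np.round(R[0],1),np.round(R[1],1),round(R[2],1))
s=robot.observe()
```

```text
top A 199 [597.7 320.5] [53.6 52.7] 69.2
top B 192 [ 407.8 -284.9] [52.5 52.1] 84.4
top tray 557 [507.   18.3] [163.6 282.4] 5.6
top b1 169 [ 333.3 -112.2] [52.2 51.9] 62.5
top b2 190 [ 310.4 -215.1] [52.4 52.1] 48.9
top clock 1089 [411.5 316.7] [79.9 91.4] 7.0
top watch 198 [ 611.6 -295.8] [23.6 58.2] 0.8
scene A 358 [597.2 320.5] [52.5 52.9] 68.7
scene B 177 [ 406.7 -284.6] [55.7 53.2] 86.0
scene tray 639 [506.6  17.7] [163.7 283.5] 5.4
scene b1 174 [ 332.7 -112.3] [55.3 51.8] 62.0
scene b2 153 [ 310.1 -214.8] [55.4 51.7] 48.3
scene clock 1625 [411.5 316.3] [81.6 90.2] 6.7
scene watch 178 [ 612.1 -291.6] [24.2 53.7] 1.3
```

Emit:
send_rows:
  series:
    - [0,0,-1,0,0,0,-1]
    - [0,0,-1,0,0,0,-1]
    - [-1,-0.135,0,0,0,0,-1]
    - [-1,-0.135,0,0,0,0,-1]
    - [-1,-0.135,0,0,0,0,-1]
    - [-1,-0.135,0,0,0,0,-1]
    - [-1,-0.135,0,0,0,0,-1]
    - [-1,-0.135,0,0,0,0,-1]
    - [-1,-0.135,0,0,0,0,-1]
    - [-1,-0.135,0,0,0,0,-1]
  newtons: 25

```text
t: 1.7
eef_pos: [0.492, 0.3792, 0.262]
tool_rot: [[-0.932, 0.362, 0.0], [0.362, 0.932, 0.0], [-0.0, 0.0, -1.0]]
force: [0.2, 0.9, 0.2]
opening: 0.0939
grasp_force: 0.0
```

Emit:
send_rows:
  series:
    - [-1,-0.135,0,0,0,0,-1]
    - [-1,-0.135,0,0,0,0,-1]
    - [-1,-0.135,0,0,0,0,-1]
    - [0,0,0,0,0,0,-1]
    - [0,0,0,0,0,0,-1]

```text
t: 2.2
eef_pos: [0.5969, 0.3211, 0.2612]
tool_rot: [[-0.932, 0.363, -0.001], [0.363, 0.932, 0.0], [0.001, -0.0, -1.0]]
force: [-0.3, 0.1, 0.4]
opening: 0.0938
grasp_force: 0.0
```

Emit:
send_rows:
  series:
    - [0,0,1,0,0,0,-1]
    - [0,0,1,0,0,0,-1]
    - [0,0,0.75,0,0,0,-1]
    - [0,0,0,0,0,0,-1]
    - [0,0,0,0,0,0,1]
    - [0,0,0,0,0,0,1]
    - [0,0,0,0,0,0,1]
    - [0,0,0,0,0,0,1]
    - [0,0,0,0,0,0,1]
    - [0,0,0,0,0,0,1]

```text
t: 3.2
eef_pos: [0.5969, 0.3217, 0.1525]
tool_rot: [[-0.932, 0.362, 0.001], [0.362, 0.932, 0.0], [-0.001, 0.0, -1.0]]
force: [-0.3, -2.1, 4.3]
opening: 0.0499
grasp_force: 25.4
```

Emit:
send_rows:
  series:
    - [0,0,-0.2,0,0,0,1]
    - [0,0,-0.2,0,0,0,1]
    - [0,0,-0.1,0,0,0,1]
    - [0,0,0,0,0,0,1]
    - [0,0,0,0,0,0,1]
    - [0,0,0,0,0,0,1]

```text
t: 3.8
eef_pos: [0.5963, 0.3216, 0.1714]
tool_rot: [[-0.932, 0.361, -0.001], [0.361, 0.932, -0.0], [0.001, -0.001, -1.0]]
force: [0.1, -0.2, -1.6]
opening: 0.0495
grasp_force: 25.0
```

Run:
```python
from h import *
for i in range(4):
    s=robot.observe(); print(s["t"],s["eef_pos"],s["force"],s["opening"],s["grasp_force"])
    robot.get_image("wrist")
print(s["q"].tolist())
```

```text
3.8 [0.59628053 0.32160398 0.17142559] [ 0.14927311 -0.24876024 -1.58304603] 0.049527856927178565 24.994934499263763
3.85 [0.59626876 0.32158804 0.17139545] [ 0.23082954  0.82053956 -2.74664104] 0.04958652266847841 24.994908571243286
3.9 [0.5962858  0.32160623 0.17137867] [-0.47709405  0.02165705 -3.30311038] 0.0498244885243053 24.994950592517853
3.95 [0.59633512 0.32161555 0.17146591] [ 0.42419702 -0.68127636 -2.56021024] 0.04974333006513272 24.99476820230484
[0.36702299698436647, 0.42986688091660813, 1.2738959772087264, 2.207396994666566e-05, 1.4386751436212375, -0.8339694435012746]
```

A lifts at about 2.5 N, which is 0.16 kg of box plus 0.09 kg of weight. So A holds the hollow weight and B is the heavy one. I'll put A back.

Emit:
send_rows:
  series:
    - [0,0,0.2,0,0,0,1]
    - [0,0,0.2,0,0,0,1]
    - [0,0,0.09,0,0,0,1]
    - [0,0,0,0,0,0,1]
    - [0,0,0,0,0,0,-1]
    - [0,0,0,0,0,0,-1]
    - [0,0,0,0,0,0,-1]
    - [0,0,0,0,0,0,-1]
    - [0,0,-0.5,0,0,0,-1]
    - [0,0,-1,0,0,0,-1]

```text
t: 5.0
eef_pos: [0.5937, 0.3206, 0.208]
tool_rot: [[-0.932, 0.361, -0.009], [0.361, 0.932, -0.003], [0.007, -0.006, -1.0]]
force: [0.8, 0.3, -1.4]
opening: 0.0924
grasp_force: 0.0
```

Emit:
send_rows:
  series:
    - [0,0,-1,0,0,0,-1]
    - [0,0,-1,0,0,0,-1]
    - [0.2,-0.9,0,1,0,0,-1]
    - [0.2,-0.9,0,1,0,0,-1]
    - [0.2,-0.9,0,1,0,0,-1]
    - [0,0,0,0,0,0,-1]

```text
t: 5.6
eef_pos: [0.535, 0.2313, 0.305]
tool_rot: [[-0.933, 0.337, -0.128], [0.36, 0.873, -0.329], [0.001, -0.353, -0.936]]
force: [-1.0, 0.1, -0.5]
opening: 0.0937
grasp_force: 0.0
```

Run:
```python
from h import *
s=robot.observe(); print(s["t"],s["q"].tolist(),s["eef_pos"].tolist(),s["tool_rot"].tolist())
im,d=robot.get_image("top"); P=cloud("top",d); q=P.reshape(-1,3); q=q[~np.isnan(q[:,0])]
s=q[(np.hypot(*(q[:,:2]-(.597,.32)).T)<.06)&(q[:,2]>.178)&(q[:,2]<.195)]
print(cv2.minAreaRect((s[:,:2]*1000).astype(np.float32)))
```

```text
5.6 [0.41648452727497265, 0.38099712365689986, 1.1186060226343522, -0.26585250822136824, 1.8923780400649723, -0.8383133644165955] [0.5349749608330566, 0.23133354202866518, 0.3049537257814896] [[-0.9327903500297178, 0.33695171310189775, -0.1279285188264633], [0.36041865564996706, 0.8727864522391073, -0.32915376565876125], [0.0007453528740926327, -0.353139281057161, -0.9355704637404519]]
((0.0, 0.0), (0.0, 0.0), 0.0)
```

```bash
cat > kin.py <<'E'
import numpy as np
from scipy.spatial.transform import Rotation as Ro
from scipy.optimize import least_squares
LO=np.array([-2.73,-.86,.23,-1.11,.08,-2.82]);HI=np.array([2.73,2.22,2.46,4.25,2.63,2.82])
par=[.472,.485,.4,.0]
def fk(q,p=None):
    L1,L2,H,a=p if p is not None else par
    Lt=H+.194 if p is None or len(p)<5 else p[4]
    R0=Ro.from_euler('z',q[0]).as_matrix()
    R2=R0@Ro.from_euler('y',q[1]).as_matrix(); R3=R2@Ro.from_euler('y',q[2]).as_matrix()
    R6=R3@Ro.from_euler('ZYZ',[q[3],q[4],q[5]]).as_matrix()
    return np.array([0,0,H])+R2@[0,0,L1]+R3@[a,0,L2]+R6@[0,0,Lt], R6
E
python3 - <<'E'
from h import *
from kin import *
import kin
D=[([1.05049846,.207405146,1.54292250,0,1.39348919,-.15051387],[.2074062,.53538591,.18081422]),
([0.36702299698436647, 0.42986688091660813, 1.2738959772087264, 2.2e-05, 1.4386751436212375, -0.8339694435012746],[.5963,.3216,.17142]),
([0.41648452727497265, 0.38099712365689986, 1.1186060226343522, -0.26585250822136824, 1.8923780400649723, -0.8383133644165955],[0.5349749608330566, 0.23133354202866518, 0.3049537257814896])]
def f(x):
    r=[]
    for q,p in D:
        L1,L2,H,a,Lt=x
        R0=Ro.from_euler('z',q[0]).as_matrix();R2=R0@Ro.from_euler('y',q[1]).as_matrix();R3=R2@Ro.from_euler('y',q[2]).as_matrix()
        R6=R3@Ro.from_euler('ZYZ',q[3:]).as_matrix()
        r+=list(np.array([0,0,H])+R2@[0,0,L1]+R3@[a,0,L2]+R6@[0,0,Lt]-p)
    return r
s=least_squares(f,[.472,.485,.4,0,.594]);print(s.x,np.abs(s.fun).max())
print(np.round(fk(D[2][0])[1],3))
P=cloud("scene",robot.get_image("scene")[1]); q=P.reshape(-1,3); q=q[~np.isnan(q[:,0])]
s=q[(np.hypot(*(q[:,:2]-(.597,.32)).T)<.06)&(q[:,2]>.17)&(q[:,2]<.195)]
print(cv2.minAreaRect((s[:,:2]*1000).astype(np.float32)))
E
```

```text
[ 0.44672675  0.45143039 -0.33506784 -0.2262612   0.05442488] 0.08348475610537878
[[-0.337 -0.933 -0.128]
 [-0.873  0.36  -0.329]
 [ 0.353  0.001 -0.936]]
((596.8809814453125, 320.11920166015625), (52.56036376953125, 52.780635833740234), 68.44900512695312)
```

Run:
```python
from kin import *
D=[([1.05049846,.207405146,1.54292250,0,1.39348919,-.15051387],[.2074062,.53538591,.18081422]),
([0.36702299698436647, 0.42986688091660813, 1.2738959772087264, 2.2e-05, 1.4386751436212375, -0.8339694435012746],[.5963,.3216,.17142]),
([0.41648452727497265, 0.38099712365689986, 1.1186060226343522, -0.26585250822136824, 1.8923780400649723, -0.8383133644165955],[0.5349749608330566, 0.23133354202866518, 0.3049537257814896])]
for mode in range(2):
  def f(x):
    r=[]
    for q,p in D:
        L1,L2,H,d,Lt=x
        R0=Ro.from_euler('z',q[0]).as_matrix();R2=R0@Ro.from_euler('y',q[1]).as_matrix();R3=R2@Ro.from_euler('y',q[2]).as_matrix()
        R4=R3@Ro.from_euler('z',q[3]).as_matrix()
        R6=R3@Ro.from_euler('ZYZ',q[3:]).as_matrix()
        o=R0@[0,d,0] if mode==0 else R4@[0,d,0]
        r+=list(np.array([0,0,H])+R2@[0,0,L1]+R3@[0,0,L2]+R6@[0,0,Lt]+o-p)
    return r
  s=least_squares(f,[.472,.485,.2,.086,.394]);print(s.x,np.abs(s.fun).max(),np.round(s.fun,4))
```

```text
[0.47649097 0.48201746 0.13208798 0.08316184 0.32877121] 0.008945375795045063 [ 0.0046  0.002   0.0027  0.0049 -0.0014  0.0011 -0.0089  0.0027 -0.0038]
[0.43515492 0.49628088 0.17991316 0.08288908 0.32943002] 0.015714192792998183 [ 0.0076  0.0066  0.0069  0.0021 -0.0027  0.0088 -0.0074 -0.0003 -0.0157]
```

```bash
cat > kin.py <<'E'
import numpy as np
from scipy.spatial.transform import Rotation as Ro
from scipy.optimize import least_squares
LO=np.array([-2.73,-.86,.23,-1.11,.08,-2.82]);HI=np.array([2.73,2.22,2.46,4.25,2.63,2.82])
par=[.4765,.482,.132,.083,.329]
M=np.array([[0,-1,0],[1,0,0],[0,0,1.]])
def fk(q,x=None):
    L1,L2,H,d,Lt=par if x is None else x
    R0=Ro.from_euler('z',q[0]).as_matrix();R2=R0@Ro.from_euler('y',q[1]).as_matrix();R3=R2@Ro.from_euler('y',q[2]).as_matrix()
    R6=R3@Ro.from_euler('ZYZ',q[3:]).as_matrix()
    return np.array([0,0,H])+R2@[0,0,L1]+R3@[0,0,L2]+R6@[0,0,Lt]+R0@[0,d,0], R6@M
def ik(p,R,q0):
    f=lambda q:np.r_[(fk(q)[0]-p)*5,(R.T@fk(q)[1]-np.eye(3)).ravel()]
    s=least_squares(f,np.clip(q0,LO+.01,HI-.01),bounds=(LO,HI)); return s.x,np.abs(s.fun).max()
def Rt(az,th,sgn):
    a=np.radians(az);t=np.radians(th);h=np.array([np.cos(a),np.sin(a),0]);z=np.cos(t)*h-np.sin(t)*np.array([0,0,1])
    y=sgn*np.array([np.sin(a),-np.cos(a),0]); return np.c_[np.cross(y,z),y,z]
E
python3 - <<'E'
from kin import *
rng=np.random.default_rng(0)
B=np.array([.4075,-.285,.0])
for sgn in (1,-1):
  for th,c in [(0,B+[0,0,.11]),(15,B+[0,0,.11]),(30,B+[0,0,.11]),(45,B+[0,0,.12]),(30,B+[0,0,.3]),(90,[.5,-.13,.1]),(120,[.5,-.13,.12]),(140,[.5,-.13,.12])]:
    R=Rt(85,th,sgn); best=[]
    for k in range(14):
        q,e=ik(np.array(c)+.019*R[:,2],R,rng.uniform(LO,HI))
        if e<1e-3 and not any(np.abs(q-b).max()<.05 for b in best): best.append(q)
    print(sgn,th,[np.round(b,2).tolist() for b in best])
E
```

```text
1 0 [[-1.12, 0.85, 1.5, 0.71, 2.23, -1.09]]
1 15 [[-1.11, 0.72, 1.52, 0.61, 2.08, -1.09]]
1 30 [[-1.09, 0.59, 1.56, 0.52, 1.91, -1.07]]
1 45 [[-1.04, 0.44, 1.61, 0.43, 1.76, -1.03]]
1 30 [[-1.09, 0.43, 1.37, 0.62, 2.21, -0.86]]
1 90 [[-0.42, 0.14, 1.84, -0.0, 1.16, -0.33]]
1 120 [[-0.11, 0.16, 1.87, -0.58, 1.16, 0.22]]
1 140 [[0.05, 0.27, 1.9, -0.91, 1.29, 0.55]]
-1 0 [[-1.12, 0.85, 1.5, 0.71, 2.23, 2.05]]
-1 15 [[-1.11, 0.72, 1.52, 0.61, 2.08, 2.06]]
-1 30 [[-1.09, 0.59, 1.56, 0.52, 1.91, 2.07]]
-1 45 [[-1.04, 0.44, 1.61, 0.43, 1.76, 2.12]]
-1 30 [[-1.09, 0.43, 1.37, 0.62, 2.21, 2.28]]
-1 90 [[-0.42, 0.14, 1.84, 0.0, 1.16, 2.81]]
-1 120 []
-1 140 [[0.05, 0.27, 1.9, -0.91, 1.29, -2.59]]
```

```bash
cat > plan.py <<'E'
from h import *
from kin import *
def plan(targets,g,fresh=None):
    """targets: list of (grasp-point pos, R, nrows or None); prints rows"""
    s=robot.observe(); p=np.array(s["eef_pos"]);R=np.array(s["tool_rot"]);q=np.array(s["q"])
    if fresh: p,R=fresh
    for gp,Rt_,n in targets:
        pt=np.array(gp)+.019*Rt_[:,2]
        w=Ro.from_matrix(R.T@Rt_).as_rotvec()
        n=n or int(np.ceil(max(np.abs(pt-p).max()/.036*1.0,np.linalg.norm(pt-p)/.04,np.abs(w).max()/.115)))
        S=[];dp=(pt-p)/n
        for i in range(n):
            p0=p+dp*0
            sh=np.round(R.T@dp/.04,2); tu=np.round(w/n/.12,2)
            S.append([*sh.tolist(),*tu.tolist(),g])
            # simulate what the rounded row does
            pn=p+R@(sh*.04); R=R@Ro.from_rotvec(tu*.12).as_matrix(); p=pn; dp=(pt-p)/max(n-i-1,1)
            q,e=ik(p,R,q)
        print(n,"ik",np.round(q,2),round(e,4),"end",np.round(p,3))
        for k in range(0,len(S),10): print(str(S[k:k+10]).replace(" ",""))
    return p,R
E
python3 - <<'E'
from plan import *
R=Rt(85,25,1); B=np.array([.4075,-.285,.11])
plan([((.42,-.16,.42),R,None),(B-R[:,2]*.15+[0,0,.24],R,None),(B-R[:,2]*.15,R,None)],-1)
E
```

```text
11 ik [-0.98  0.22  1.44  0.87  2.29 -0.58] 0.0 end [ 0.421 -0.143  0.412]
[[-0.06,-0.92,0.08,-0.77,0.9,0.74,-1],[-0.15,-0.91,-0.01,-0.77,0.9,0.74,-1],[-0.22,-0.89,-0.12,-0.77,0.9,0.74,-1],[-0.28,-0.85,-0.23,-0.77,0.9,0.74,-1],[-0.33,-0.8,-0.33,-0.77,0.9,0.74,-1],[-0.35,-0.73,-0.44,-0.77,0.9,0.74,-1],[-0.36,-0.65,-0.54,-0.77,0.9,0.74,-1],[-0.35,-0.57,-0.64,-0.77,0.9,0.74,-1],[-0.32,-0.47,-0.72,-0.77,0.9,0.74,-1],[-0.28,-0.38,-0.8,-0.77,0.9,0.74,-1]]
[[-0.21,-0.28,-0.85,-0.77,0.9,0.74,-1]]
8 ik [-1.19  0.7   0.77  0.89  2.58 -0.56] 0.0 end [ 0.397 -0.403  0.405]
[[-0.36,-0.0,-0.73,0.0,-0.0,0.0,-1],[-0.36,-0.0,-0.73,0.0,-0.0,0.0,-1],[-0.36,-0.0,-0.74,0.0,-0.0,0.0,-1],[-0.36,-0.0,-0.73,0.0,-0.0,0.0,-1],[-0.36,-0.01,-0.74,0.0,-0.0,0.0,-1],[-0.36,-0.0,-0.73,0.0,-0.0,0.0,-1],[-0.37,-0.01,-0.74,0.0,-0.0,0.0,-1],[-0.36,-0.0,-0.73,0.0,-0.0,0.0,-1]]
7 ik [-1.19  0.78  1.14  0.55  2.23 -1.  ] 0.0 end [ 0.397 -0.403  0.165]
[[-0.78,-0.0,0.36,0.0,-0.01,0.0,-1],[-0.78,-0.0,0.36,0.0,-0.01,0.0,-1],[-0.78,-0.0,0.36,0.0,-0.01,0.0,-1],[-0.78,-0.0,0.36,0.0,-0.01,0.0,-1],[-0.77,-0.0,0.36,0.0,-0.01,0.0,-1],[-0.78,-0.0,0.36,0.0,-0.01,0.0,-1],[-0.77,-0.01,0.37,0.0,-0.01,0.0,-1]]
```

Run:
```python
from plan import *
R=Rt(85,25,1); B=np.array([.4075,-.285,.11])
plan([((.42,-.16,.38),R,16),(B-R[:,2]*.15+[0,0,.18],R,None)],-1)
```

```text
16 ik [-0.98  0.24  1.52  0.82  2.24 -0.66] 0.0 end [ 0.422 -0.143  0.372]
[[-0.04,-0.61,0.12,-0.53,0.62,0.51,-1],[-0.09,-0.61,0.07,-0.53,0.62,0.51,-1],[-0.13,-0.61,0.02,-0.53,0.62,0.51,-1],[-0.17,-0.6,-0.02,-0.53,0.62,0.51,-1],[-0.2,-0.58,-0.08,-0.53,0.62,0.51,-1],[-0.23,-0.56,-0.13,-0.53,0.62,0.51,-1],[-0.25,-0.54,-0.18,-0.53,0.62,0.51,-1],[-0.26,-0.51,-0.23,-0.53,0.62,0.51,-1],[-0.28,-0.48,-0.29,-0.53,0.62,0.51,-1],[-0.28,-0.44,-0.33,-0.53,0.62,0.51,-1]]
[[-0.28,-0.4,-0.38,-0.53,0.62,0.51,-1],[-0.27,-0.36,-0.43,-0.53,0.62,0.51,-1],[-0.26,-0.31,-0.47,-0.53,0.62,0.51,-1],[-0.24,-0.27,-0.51,-0.53,0.62,0.51,-1],[-0.22,-0.22,-0.54,-0.53,0.62,0.51,-1],[-0.19,-0.17,-0.56,-0.53,0.62,0.51,-1]]
8 ik [-1.19  0.69  0.9   0.75  2.49 -0.72] 0.0 end [ 0.397 -0.403  0.345]
[[-0.42,-0.0,-0.71,0.0,-0.01,-0.0,-1],[-0.42,-0.0,-0.71,0.0,-0.01,-0.0,-1],[-0.42,-0.0,-0.71,0.0,-0.01,-0.0,-1],[-0.42,-0.0,-0.71,0.0,-0.01,-0.0,-1],[-0.42,-0.0,-0.7,0.0,-0.01,-0.0,-1],[-0.42,-0.0,-0.71,0.0,-0.01,-0.0,-1],[-0.42,-0.0,-0.7,0.0,-0.01,-0.0,-1],[-0.41,-0.01,-0.7,0.0,-0.01,-0.0,-1]]
```

Emit:
send_rows:
  series:
    - [-0.04,-0.61,0.12,-0.53,0.62,0.51,-1]
    - [-0.09,-0.61,0.07,-0.53,0.62,0.51,-1]
    - [-0.13,-0.61,0.02,-0.53,0.62,0.51,-1]
    - [-0.17,-0.6,-0.02,-0.53,0.62,0.51,-1]
    - [-0.2,-0.58,-0.08,-0.53,0.62,0.51,-1]
    - [-0.23,-0.56,-0.13,-0.53,0.62,0.51,-1]
    - [-0.25,-0.54,-0.18,-0.53,0.62,0.51,-1]
    - [-0.26,-0.51,-0.23,-0.53,0.62,0.51,-1]

```text
t: 6.5
eef_pos: [0.4795, 0.0425, 0.34]
tool_rot: [[-0.497, 0.827, -0.262], [0.715, 0.562, 0.415], [0.491, 0.019, -0.871]]
force: [0.3, -0.4, -0.3]
opening: 0.0938
grasp_force: 0.0
```

```bash
cat > log.py <<'E'
from h import *
import json,os
def log():
    s=robot.observe(); r=[list(map(float,s["q"])),list(map(float,s["eef_pos"]))]
    open("log.txt","a").write(json.dumps(r)+"\n")
E
python3 -c "
from log import *
log()"
```

```text
(no output)
```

Emit:
send_rows:
  series:
    - [-0.28,-0.48,-0.29,-0.53,0.62,0.51,-1]
    - [-0.28,-0.44,-0.33,-0.53,0.62,0.51,-1]
    - [-0.28,-0.4,-0.38,-0.53,0.62,0.51,-1]
    - [-0.27,-0.36,-0.43,-0.53,0.62,0.51,-1]
    - [-0.26,-0.31,-0.47,-0.53,0.62,0.51,-1]
    - [-0.24,-0.27,-0.51,-0.53,0.62,0.51,-1]
    - [-0.22,-0.22,-0.54,-0.53,0.62,0.51,-1]
    - [-0.19,-0.17,-0.56,-0.53,0.62,0.51,-1]
    - [0,0,0,0,0,0,-1]

```text
t: 7.4
eef_pos: [0.4203, -0.1472, 0.3715]
tool_rot: [[0.046, 0.995, 0.092], [0.414, -0.103, 0.904], [0.909, -0.003, -0.416]]
force: [-0.2, -0.0, 0.1]
opening: 0.0944
grasp_force: 0.0
```

Run:
```python
from log import *
log()
from kin import *
D=[([1.05049846,.207405146,1.54292250,0,1.39348919,-.15051387],[.2074062,.53538591,.18081422]),
([0.36702299698436647, 0.42986688091660813, 1.2738959772087264, 2.2e-05, 1.4386751436212375, -0.8339694435012746],[.5963,.3216,.17142]),
([0.41648452727497265, 0.38099712365689986, 1.1186060226343522, -0.26585250822136824, 1.8923780400649723, -0.8383133644165955],[0.5349749608330566, 0.23133354202866518, 0.3049537257814896])]
D+=[json.loads(l) for l in open("log.txt")]
def pos(q,x):
    L1,L2,H,d,Lt,a1,a2,e,e2=x
    R0=Ro.from_euler('z',q[0]).as_matrix();R2=R0@Ro.from_euler('y',q[1]).as_matrix();R3=R2@Ro.from_euler('y',q[2]).as_matrix()
    R4=R3@Ro.from_euler('z',q[3]).as_matrix();R5=R4@Ro.from_euler('y',q[4]).as_matrix()
    return np.array([0,0,H])+R0@[a1,d,0]+R2@[0,0,L1]+R3@[a2,0,L2]+R4@[0,e,0]+R5@[e2,0,Lt]
f=lambda x:np.ravel([pos(q,x)-p for q,p in D])
s=least_squares(lambda x:np.r_[f(x),1e-4*x[5:]],[.47,.48,.13,.083,.33,0,0,0,0]);print(np.round(s.x,4),np.abs(f(s.x)).max())
print(D[-1]); print(robot.observe()["tool_rot"])
```

```text
[ 0.4549  0.4996  0.2828  0.0862  0.3653  0.      0.0941 -0.      0.    ] 2.8179068623762626e-05
[[-1.031089944866596, 0.30796964832224083, 1.465280374752949, 0.7760083495675206, 2.252133809970944, -0.7119663698417584], [0.4203450930047689, -0.14718571404981332, 0.371532836876707]]
[[ 0.04597484  0.99466125  0.09238674]
 [ 0.41386749 -0.10313967  0.90447549]
 [ 0.90917546 -0.00334725 -0.41639979]]
```

```bash
python3 - <<'E'
s=open("kin.py").read()
s=s.replace("[.4765,.482,.132,.083,.329]","[.4549,.4996,.2828,.0862,.3653]").replace("R3@[0,0,L2]","R3@[.0941,0,L2]")
open("kin.py","w").write(s)
E
python3 - <<'E'
from plan import *
R=Rt(85,25,1); B=np.array([.4075,-.285,.11])
plan([(B-R[:,2]*.15+[0,0,.18],R,None),(B-R[:,2]*.15,R,None)],-1)
q=np.array([-1,.3,1.5,.8,2.2,-.7])
for th,c in [(25,B),(25,B+[0,0,.1]),(25,[.5,-.13,.25]),(60,[.5,-.13,.2]),(95,[.5,-.13,.15]),(130,[.5,-.13,.1]),(140,[.5,-.13,.1])]:
    q,e=ik(np.array(c)+.019*Rt(85,th,1)[:,2],Rt(85,th,1),q); print(th,np.round(q,2),round(e,3))
E
```

```text
8 ik [-1.21  0.77  0.82  0.72  2.5  -0.75] 0.0 end [ 0.397 -0.403  0.346]
[[-0.41,0.01,-0.7,0.01,-0.01,-0.01,-1],[-0.41,0.01,-0.7,0.01,-0.01,-0.01,-1],[-0.41,0.01,-0.69,0.01,-0.01,-0.01,-1],[-0.41,0.01,-0.69,0.01,-0.01,-0.01,-1],[-0.41,0.0,-0.7,0.01,-0.01,-0.01,-1],[-0.41,0.0,-0.69,0.01,-0.01,-0.01,-1],[-0.42,0.0,-0.69,0.01,-0.01,-0.01,-1],[-0.41,0.01,-0.7,0.01,-0.01,-0.01,-1]]
6 ik [-1.21  0.93  0.94  0.55  2.29 -0.99] 0.0 end [ 0.397 -0.403  0.165]
[[-0.68,-0.0,0.32,0.0,0.0,-0.0,-1],[-0.68,-0.0,0.32,0.0,0.0,-0.0,-1],[-0.68,-0.0,0.32,0.0,0.0,-0.0,-1],[-0.68,-0.0,0.32,0.0,0.0,-0.0,-1],[-0.68,-0.0,0.32,0.0,0.0,-0.0,-1],[-0.68,-0.01,0.31,0.0,0.0,-0.0,-1]]
25 [-1.13  0.8   1.32  0.54  2.03 -1.07] 0.0
25 [-1.13  0.67  1.31  0.58  2.15 -0.98] 0.0
25 [-0.89  0.51  1.47  0.78  2.01 -0.78] 0.0
60 [-0.71  0.24  1.6   0.42  1.62 -0.67] 0.0
95 [-0.37  0.12  1.75 -0.09  1.24 -0.25] 0.0
130 [ 0.01  0.33  1.8  -0.75  1.21  0.45] 0.0
140 [ 0.09  0.43  1.78 -0.9   1.29  0.61] 0.0
```

Emit:
send_rows:
  series:
    - [-0.41,0.01,-0.7,0.01,-0.01,-0.01,-1]
    - [-0.41,0.01,-0.7,0.01,-0.01,-0.01,-1]
    - [-0.41,0.01,-0.69,0.01,-0.01,-0.01,-1]
    - [-0.41,0.01,-0.69,0.01,-0.01,-0.01,-1]
    - [-0.41,0,-0.7,0.01,-0.01,-0.01,-1]
    - [-0.41,0,-0.69,0.01,-0.01,-0.01,-1]
    - [-0.42,0,-0.69,0.01,-0.01,-0.01,-1]
    - [-0.41,0.01,-0.7,0.01,-0.01,-0.01,-1]

```text
t: 8.2
eef_pos: [0.4015, -0.4009, 0.3483]
tool_rot: [[0.029, 0.997, 0.075], [0.429, -0.08, 0.9], [0.903, 0.006, -0.43]]
force: [-0.0, -0.2, 0.5]
opening: 0.0943
grasp_force: 0.0
```

Emit:
send_rows:
  series:
    - [-0.68,0,0.32,0,0,0,-1]
    - [-0.68,0,0.32,0,0,0,-1]
    - [-0.68,0,0.32,0,0,0,-1]
    - [-0.68,0,0.32,0,0,0,-1]
    - [-0.68,0,0.32,0,0,0,-1]
    - [-0.68,0,0.31,0,0,0,-1]
    - [0,0,0,0,0,0,-1]

```text
t: 8.9
eef_pos: [0.4013, -0.3988, 0.164]
tool_rot: [[0.034, 0.997, 0.073], [0.422, -0.081, 0.903], [0.906, 0.0, -0.423]]
force: [-0.3, 0.4, 0.5]
opening: 0.0939
grasp_force: 0.0
```

Run:
```python
from plan import *
im,d=robot.get_image("wrist"); cv2.imwrite("pics/w1.png",im[:,:,::-1])
P=cloud("wrist",d).reshape(-1,3); P=P[~np.isnan(P[:,0])]
s=P[(np.hypot(*(P[:,:2]-(.4075,-.285)).T)<.05)&(P[:,2]>.176)&(P[:,2]<.2)]
print(len(s)); 
if len(s)>5: print(cv2.minAreaRect((s[:,:2]*1000).astype(np.float32)))
f=P[(np.hypot(*(P[:,:2]-(.4075,-.285)).T)<.05)&(P[:,2]>.08)&(P[:,2]<.13)]
print(len(f),np.percentile(f,[2,50,98],axis=0) if len(f) else 0)
R=Rt(85,25,1); B=np.array([.4075,-.285,.11])
plan([(B,R,5)],-1)
```

```text
2132
((407.2411804199219, -287.99322509765625), (53.24065399169922, 52.054100036621094), 84.50862884521484)
2263 [[ 0.38127287 -0.31451657  0.08134582]
 [ 0.40502131 -0.31175818  0.10690142]
 [ 0.42905223 -0.30914316  0.12909631]]
5 ik [-1.13  0.8   1.32  0.54  2.03 -1.07] 0.0 end [ 0.409 -0.268  0.102]
[[-0.01,-0.02,0.73,-0.01,0.0,0.01,-1],[-0.01,-0.02,0.74,-0.01,0.0,0.01,-1],[-0.01,-0.02,0.73,-0.01,0.0,0.01,-1],[-0.01,-0.01,0.74,-0.01,0.0,0.01,-1],[-0.02,-0.02,0.73,-0.01,0.0,0.01,-1]]
```

View pics/w1.png

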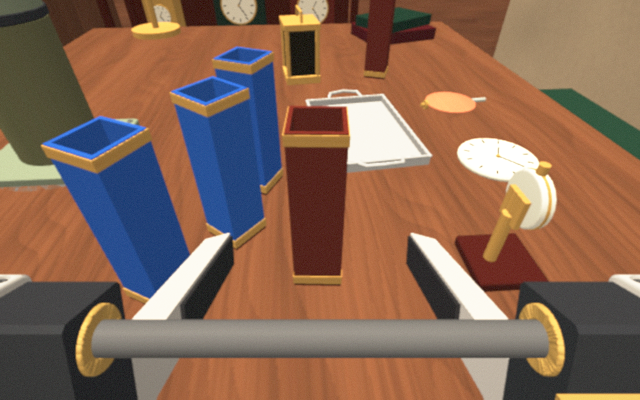

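Wrist view: the rosewood box B (px 286–348, 107–283) is centred between the fingers and clear of the blue boxes to the left and the watch stand to the right. I'm going in.

Emit:
send_rows:
  series:
    - [-0.01,-0.02,0.73,-0.01,0,0.01,-1]
    - [-0.01,-0.02,0.74,-0.01,0,0.01,-1]
    - [-0.01,-0.02,0.73,-0.01,0,0.01,-1]
    - [-0.01,-0.01,0.74,-0.01,0,0.01,-1]
    - [-0.02,-0.02,0.73,-0.01,0,0.01,-1]
    - [0,0,0,0,0,0,-1]
  newtons: 40

```text
t: 9.55
eef_pos: [0.409, -0.2666, 0.104]
tool_rot: [[0.036, 0.996, 0.078], [0.425, -0.086, 0.901], [0.904, 0.0, -0.427]]
force: [0.3, 0.4, 0.3]
opening: 0.0938
grasp_force: 0.0
```

Emit:
send_rows:
  series:
    - [0,0,0,0,0,0,1]
    - [0,0,0,0,0,0,1]
    - [0,0,0,0,0,0,1]
    - [0,0,0,0,0,0,1]
    - [0,0,0,0,0,0,1]
    - [0,0,0,0,0,0,1]

```text
t: 10.15
eef_pos: [0.4087, -0.2697, 0.103]
tool_rot: [[0.037, 0.996, 0.081], [0.427, -0.089, 0.9], [0.904, 0.001, -0.428]]
force: [2.0, 0.1, 0.4]
opening: 0.0496
grasp_force: 40.1
```

Emit:
send_rows:
  series:
    - [0.18,0,-0.08,0,0,0,1]
    - [0.18,0,-0.08,0,0,0,1]
    - [0.18,0,-0.08,0,0,0,1]
    - [0,0,0,0,0,0,1]
    - [0,0,0,0,0,0,1]
    - [0,0,0,0,0,0,1]

```text
t: 10.75
eef_pos: [0.4086, -0.2687, 0.1264]
tool_rot: [[0.038, 0.996, 0.08], [0.427, -0.088, 0.9], [0.904, 0.0, -0.428]]
force: [0.1, 0.2, -4.5]
opening: 0.0499
grasp_force: 40.0
```

Run:
```python
from plan import *
F=[]
for i in range(4):
    s=robot.observe(); F.append(s["force"]); robot.get_image("wrist")
print(np.mean(F,0),s["eef_pos"],s["opening"],s["tool_rot"].round(3).tolist())
print(robot.get_image("scene")[1].shape)
R1=Rt(85,25,1)
r=plan([((.43,-.285,.33),R1,None)],1)
```

```text
[-0.03734032  0.15992773 -4.49442148] [ 0.40855086 -0.26858945  0.12634351] 0.049679530442900854 [[0.038, 0.996, 0.08], [0.426, -0.088, 0.9], [0.904, 0.0, -0.428]]
(400, 640)
6 ik [-1.1   0.57  1.2   0.71  2.3  -0.79] 0.0 end [ 0.431 -0.268  0.322]
[[0.74,0.1,-0.34,0.0,0.01,-0.0,1],[0.74,0.09,-0.34,0.0,0.01,-0.0,1],[0.74,0.1,-0.34,0.0,0.01,-0.0,1],[0.74,0.09,-0.33,0.0,0.01,-0.0,1],[0.75,0.1,-0.33,0.0,0.01,-0.0,1],[0.74,0.09,-0.33,0.0,0.01,-0.0,1]]
```

B lifts at 4.5 N, so it's confirmed as the heavy one. I'll lift it and carry it over the tray while tipping.

Emit:
send_rows:
  series:
    - [0.74,0.1,-0.34,0,0.01,0,1]
    - [0.74,0.09,-0.34,0,0.01,0,1]
    - [0.74,0.1,-0.34,0,0.01,0,1]
    - [0.74,0.09,-0.33,0,0.01,0,1]
    - [0.75,0.1,-0.33,0,0.01,0,1]
    - [0.74,0.09,-0.33,0,0.01,0,1]
    - [0,0,0,0,0,0,1]

```text
t: 11.7
eef_pos: [0.4322, -0.2687, 0.3259]
tool_rot: [[0.031, 0.996, 0.081], [0.427, -0.087, 0.9], [0.904, 0.007, -0.428]]
force: [-0.3, 0.3, -4.5]
opening: 0.05
grasp_force: 40.0
```

Run:
```python
from plan import *
plan([((.494,-.123,.2),Rt(85,105,1),16),((.494,-.123,.08),Rt(85,120,1),8)],1)
```

```text
16 ik [-0.25  0.06  1.73 -0.26  1.31 -0.1 ] 0.0 end [ 0.494 -0.128  0.182]
[[-0.11,0.07,0.3,0.0,-0.72,0.0,1],[-0.08,0.08,0.31,0.0,-0.72,0.0,1],[-0.05,0.07,0.32,0.0,-0.72,0.0,1],[-0.03,0.08,0.32,0.0,-0.72,0.0,1],[0.0,0.07,0.32,0.0,-0.72,0.0,1],[0.03,0.08,0.32,0.0,-0.72,0.0,1],[0.06,0.07,0.32,0.0,-0.72,0.0,1],[0.08,0.08,0.31,0.0,-0.72,0.0,1],[0.11,0.07,0.3,0.0,-0.72,0.0,1],[0.14,0.08,0.29,0.0,-0.72,0.0,1]]
[[0.16,0.07,0.28,0.0,-0.72,0.0,1],[0.18,0.08,0.26,0.0,-0.72,0.0,1],[0.21,0.07,0.24,0.0,-0.72,0.0,1],[0.23,0.08,0.23,0.0,-0.72,0.0,1],[0.24,0.07,0.21,0.0,-0.72,0.0,1],[0.26,0.08,0.18,0.0,-0.72,0.0,1]]
8 ik [-0.07  0.28  1.83 -0.59  1.11  0.31] 0.0 end [ 0.493 -0.132  0.064]
[[0.08,-0.0,0.36,0.01,-0.28,-0.0,1],[0.09,-0.0,0.36,0.01,-0.28,-0.0,1],[0.1,-0.0,0.35,0.01,-0.28,-0.0,1],[0.12,-0.0,0.35,0.01,-0.28,-0.0,1],[0.13,-0.0,0.35,0.01,-0.28,-0.0,1],[0.14,-0.0,0.34,0.01,-0.28,-0.0,1],[0.15,-0.01,0.34,0.01,-0.28,-0.0,1],[0.15,0.0,0.33,0.01,-0.28,-0.0,1]]
```

Emit:
send_rows:
  series:
    - [-0.11,0.07,0.3,0,-0.72,0,1]
    - [-0.08,0.08,0.31,0,-0.72,0,1]
    - [-0.05,0.07,0.32,0,-0.72,0,1]
    - [-0.03,0.08,0.32,0,-0.72,0,1]
    - [0,0.07,0.32,0,-0.72,0,1]
    - [0.03,0.08,0.32,0,-0.72,0,1]
    - [0.06,0.07,0.32,0,-0.72,0,1]
    - [0.08,0.08,0.31,0,-0.72,0,1]
    - [0.11,0.07,0.3,0,-0.72,0,1]
    - [0.14,0.08,0.29,0,-0.72,0,1]

```text
t: 12.7
eef_pos: [0.4677, -0.1778, 0.2293]
tool_rot: [[0.085, 0.996, 0.02], [0.96, -0.088, 0.267], [0.268, -0.004, -0.963]]
force: [-0.3, 1.5, -3.4]
opening: 0.0497
grasp_force: 40.0
```

Emit:
send_rows:
  series:
    - [0.16,0.07,0.28,0,-0.72,0,1]
    - [0.18,0.08,0.26,0,-0.72,0,1]
    - [0.21,0.07,0.24,0,-0.72,0,1]
    - [0.23,0.08,0.23,0,-0.72,0,1]
    - [0.24,0.07,0.21,0,-0.72,0,1]
    - [0.26,0.08,0.18,0,-0.72,0,1]
    - [0,0,0,0,0,0,1]

```text
t: 13.4
eef_pos: [0.4883, -0.121, 0.1728]
tool_rot: [[0.077, 0.997, -0.031], [0.968, -0.083, -0.239], [-0.24, -0.011, -0.971]]
force: [-0.5, 0.1, -5.3]
opening: 0.0495
grasp_force: 40.0
```

Run:
```python
from plan import *
im,d=robot.get_image("scene"); cv2.imwrite("pics/s2.png",cv2.resize(im[60:340,180:480,::-1],None,fx=2,fy=2))
plan([((.494,-.123,.085),Rt(85,120,1),8)],1)
```

```text
8 ik [-0.07  0.27  1.84 -0.59  1.12  0.3 ] 0.0 end [ 0.493 -0.132  0.069]
[[0.05,0.02,0.33,-0.01,-0.29,0.01,1],[0.06,0.02,0.32,-0.01,-0.29,0.01,1],[0.08,0.02,0.32,-0.01,-0.29,0.01,1],[0.09,0.02,0.32,-0.01,-0.29,0.01,1],[0.1,0.01,0.32,-0.01,-0.29,0.01,1],[0.11,0.01,0.31,-0.01,-0.29,0.01,1],[0.11,0.02,0.31,-0.01,-0.29,0.01,1],[0.13,0.01,0.31,-0.01,-0.29,0.01,1]]
```

View pics/s2.png

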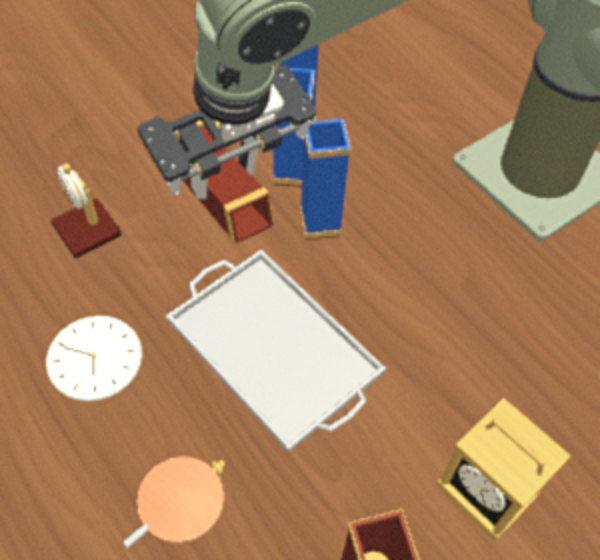

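Scene view: box B is tipped nearly level, with its mouth at crop px (248, 210) facing the tray. The blue boxes are clear and box A stands at the bottom of the crop. Next I'll lower and tip past level.

Emit:
send_rows:
  series:
    - [0.05,0.02,0.33,-0.01,-0.29,0.01,1]
    - [0.06,0.02,0.32,-0.01,-0.29,0.01,1]
    - [0.08,0.02,0.32,-0.01,-0.29,0.01,1]
    - [0.09,0.02,0.32,-0.01,-0.29,0.01,1]
    - [0.1,0.01,0.32,-0.01,-0.29,0.01,1]
    - [0.11,0.01,0.31,-0.01,-0.29,0.01,1]
    - [0.11,0.02,0.31,-0.01,-0.29,0.01,1]
    - [0.13,0.01,0.31,-0.01,-0.29,0.01,1]
    - [0,0,0,0,0,0,1]
    - [0,0,0,0,0,0,1]

```text
t: 14.45
eef_pos: [0.4964, -0.1367, 0.0722]
tool_rot: [[0.088, 0.995, -0.038], [0.861, -0.095, -0.499], [-0.5, 0.011, -0.866]]
force: [-0.2, -1.7, -3.5]
opening: 0.0497
grasp_force: 40.0
```

```bash
cat > boxfit.py <<'E'
from plan import *
def look():
    for n in ["scene","top"]:
        im,d=robot.get_image(n); P=cloud(n,d)
        for th in ["box_1","weight_1","tray"]:
            for r in robot.trace(n,th):
                q=P[r["pixels"]]; q=q[~np.isnan(q[:,0])]
                if len(q)<6: continue
                m=np.median(q,0)
                if not(.38<m[0]<.62 and -.25<m[1]<.2): continue
                print(n,th,round(r["conf"],2),len(q),np.round(np.percentile(q,[3,50,97],axis=0),3).tolist())
E
python3 - <<'E'
from boxfit import *
look(); s=robot.observe()
z=s["tool_rot"][:,2]; print("T",np.degrees(np.arctan2(-z[2],z[1]))-25, s["eef_pos"]-.019*z,s["force"])
plan([((.494,-.123,.068),Rt(85,130,1),6)],1)
E
```

```text
scene box_1 0.73 960 [[0.465, -0.232, 0.06], [0.497, -0.12, 0.11], [0.527, -0.051, 0.121]]
scene weight_1 0.62 978 [[0.468, -0.231, 0.06], [0.497, -0.109, 0.11], [0.527, -0.052, 0.12]]
top box_1 0.58 958 [[0.468, -0.229, 0.092], [0.492, -0.168, 0.118], [0.52, -0.106, 0.125]]
top tray 0.58 173 [[0.472, -0.084, 0.007], [0.502, 0.069, 0.012], [0.597, 0.083, 0.026]]
T 95.03413187137492 [ 0.49829569 -0.1266169   0.08978073] [ 0.92051409 -0.56137281 -3.46607136]
6 ik [ 0.02  0.38  1.82 -0.77  1.16  0.51] 0.0 end [ 0.493 -0.135  0.054]
[[0.04,-0.02,0.07,0.01,-0.24,-0.02,1],[0.05,-0.02,0.07,0.01,-0.24,-0.02,1],[0.05,-0.02,0.07,0.01,-0.24,-0.02,1],[0.05,-0.02,0.07,0.01,-0.24,-0.02,1],[0.05,-0.02,0.06,0.01,-0.24,-0.02,1],[0.05,-0.02,0.06,0.01,-0.24,-0.02,1]]
```

Emit:
send_rows:
  series:
    - [0.04,-0.02,0.07,0.01,-0.24,-0.02,1]
    - [0.05,-0.02,0.07,0.01,-0.24,-0.02,1]
    - [0.05,-0.02,0.07,0.01,-0.24,-0.02,1]
    - [0.05,-0.02,0.07,0.01,-0.24,-0.02,1]
    - [0.05,-0.02,0.06,0.01,-0.24,-0.02,1]
    - [0.05,-0.02,0.06,0.01,-0.24,-0.02,1]
    - [0,0,0,0,0,0,1]
    - [0,0,0,0,0,0,1]
    - [0,0,0,0,0,0,1]
    - [0,0,0,0,0,0,1]

```text
t: 15.85
eef_pos: [0.4932, -0.1351, 0.0535]
tool_rot: [[0.066, 0.996, -0.055], [0.763, -0.086, -0.64], [-0.642, 0.0, -0.766]]
force: [-0.9, -0.5, -3.4]
opening: 0.0495
grasp_force: 40.0
```

Run:
```python
from boxfit import *
look(); s=robot.observe(); print(s["force"],s["wrist_torque"])
plan([((.494,-.123,.072),Rt(85,135,1),4)],1)
```

```text
scene box_1 0.77 910 [[0.466, -0.22, 0.029], [0.495, -0.167, 0.101], [0.523, -0.048, 0.117]]
scene weight_1 0.66 934 [[0.464, -0.222, 0.029], [0.495, -0.168, 0.1], [0.523, -0.048, 0.117]]
scene tray 0.67 4953 [[0.426, -0.084, 0.006], [0.512, 0.037, 0.01], [0.585, 0.138, 0.024]]
top tray 0.94 565 [[0.43, -0.105, 0.007], [0.464, 0.001, 0.012], [0.592, 0.036, 0.188]]
[ 0.53508231  0.53369112 -4.11391578] [ 0.92923601  0.01808003 -0.00427821]
4 ik [ 0.07  0.42  1.81 -0.84  1.21  0.59] 0.0 end [ 0.493 -0.136  0.059]
[[-0.03,0.0,-0.02,0.0,-0.18,0.0,1],[-0.03,0.0,-0.02,0.0,-0.18,0.0,1],[-0.03,0.0,-0.02,0.0,-0.18,0.0,1],[-0.03,0.01,-0.02,0.0,-0.18,0.0,1]]
```

Emit:
send_rows:
  series:
    - [-0.03,0,-0.02,0,-0.18,0,1]
    - [-0.03,0,-0.02,0,-0.18,0,1]
    - [-0.03,0,-0.02,0,-0.18,0,1]
    - [-0.03,0,-0.02,0,-0.18,0,1]
    - [0,0,0,0,0,0,1]
    - [0,0,0,0,0,0,1]
    - [0,0,0,0,0,0,1]
    - [0,0,0,0,0,0,1]

```text
t: 17.05
eef_pos: [0.4927, -0.1365, 0.0587]
tool_rot: [[0.06, 0.996, -0.061], [0.705, -0.086, -0.704], [-0.707, -0.001, -0.708]]
force: [0.4, 0.0, -5.0]
opening: 0.0498
grasp_force: 40.0
```

Run:
```python
from boxfit import *
look(); s=robot.observe(); print(s["force"],s["wrist_torque"])
im,d=robot.get_image("scene"); cv2.imwrite("pics/s3.png",cv2.resize(im[100:310,230:430,::-1],None,fx=2.8,fy=2.8))
```

```text
scene box_1 0.64 1093 [[0.428, -0.231, 0.001], [0.496, -0.164, 0.107], [0.525, -0.047, 0.136]]
scene tray 0.68 4747 [[0.426, -0.078, 0.006], [0.515, 0.042, 0.01], [0.586, 0.139, 0.025]]
top box_1 0.88 1168 [[0.463, -0.223, 0.072], [0.49, -0.154, 0.106], [0.516, -0.073, 0.131]]
top tray 0.77 802 [[0.427, -0.104, 0.007], [0.463, 0.021, 0.012], [0.592, 0.068, 0.027]]
[-0.261459   -0.23523475 -2.06513228] [ 0.59534857  0.0328254  -0.05231437]
```

View pics/s3.png

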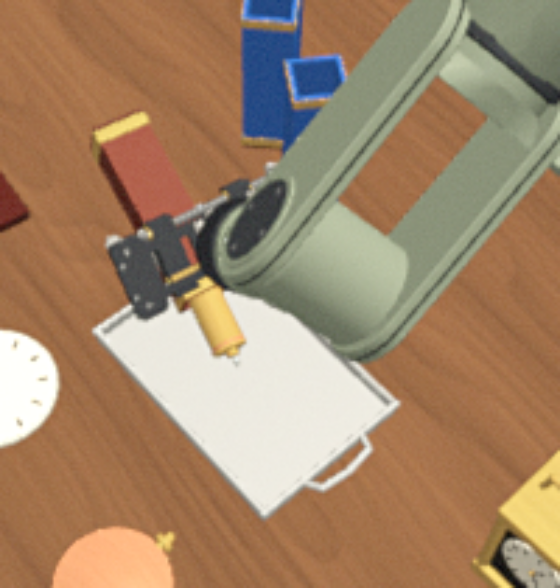

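The weight is more than half out (barrel at crop px (220, 320), hook at (235, 362)) and still resting on the box mouth. I'll draw the box back slowly and level.

Emit:
send_rows:
  series:
    - [0,0,0,0,0,0,1]
    - [0,0,0,0,0,0,1]
    - [-0.15,0,0.15,0,0,0,1]
    - [-0.18,0,0.18,0,0,0,1]
    - [-0.18,0,0.18,0,0,0,1]
    - [-0.18,0,0.18,0,0,0,1]
    - [-0.1,0,0.1,0,0,0,1]
    - [0,0,0,0,0,0,1]
    - [0,0,0,0,0,0,1]

```text
t: 18.4
eef_pos: [0.4887, -0.1811, 0.0585]
tool_rot: [[0.061, 0.996, -0.062], [0.705, -0.087, -0.704], [-0.706, -0.001, -0.708]]
force: [0.2, 0.3, -1.4]
opening: 0.05
grasp_force: 40.0
```

Run:
```python
from boxfit import *
look(); s=robot.observe(); print(s["force"],s["wrist_torque"])
im,d=robot.get_image("scene"); cv2.imwrite("pics/s4.png",cv2.resize(im[100:310,230:430,::-1],None,fx=2.8,fy=2.8))
```

```text
scene box_1 0.65 934 [[0.462, -0.262, 0.029], [0.492, -0.209, 0.108], [0.516, -0.095, 0.129]]
scene weight_1 0.93 411 [[0.487, -0.064, 0.026], [0.506, -0.017, 0.041], [0.522, 0.021, 0.045]]
scene tray 0.86 4971 [[0.426, -0.097, 0.007], [0.514, 0.035, 0.01], [0.585, 0.138, 0.025]]
top box_1 0.92 1142 [[0.459, -0.263, 0.076], [0.487, -0.197, 0.106], [0.513, -0.108, 0.131]]
top tray 0.82 424 [[0.43, -0.052, 0.007], [0.461, -0.018, 0.012], [0.591, 0.009, 0.027]]
[ 0.08035537 -0.59751377 -1.58633876] [ 0.5923148  -0.0083691   0.00234921]
```

View pics/s4.png

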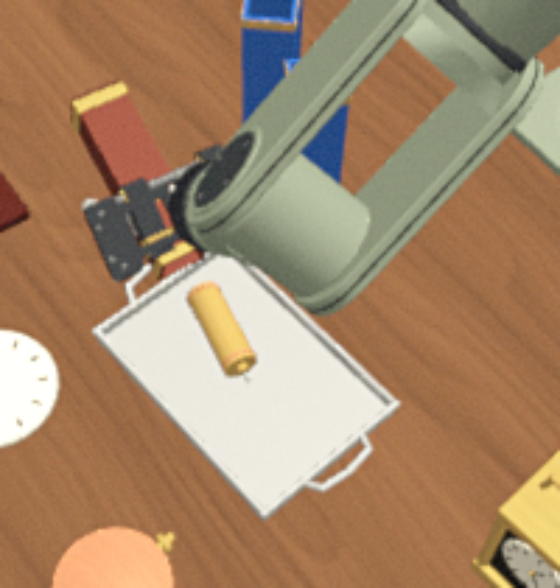

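The weight lies flat in the tray (crop px (190–255, 285–375)) with the tray unmoved, and the box is empty. I'll right the box and carry it back.

Run:
```python
from plan import *
R=Rt(84.9,25.3,1)
plan([((.455,-.21,.27),Rt(85,100,1),12),((.4075,-.287,.3),R,14),((.4072,-.2868,.13),R,6)],1)
```

```text
12 ik [-0.49 -0.04  1.67 -0.17  1.44 -0.39] 0.0 end [ 0.455 -0.213  0.251]
[[-0.34,-0.07,-0.23,-0.0,0.42,0.0,1],[-0.32,-0.07,-0.25,-0.0,0.42,0.0,1],[-0.31,-0.06,-0.26,-0.0,0.42,0.0,1],[-0.3,-0.07,-0.28,-0.0,0.42,0.0,1],[-0.28,-0.06,-0.3,-0.0,0.42,0.0,1],[-0.27,-0.07,-0.31,-0.0,0.42,0.0,1],[-0.25,-0.06,-0.32,-0.0,0.42,0.0,1],[-0.23,-0.07,-0.33,-0.0,0.42,0.0,1],[-0.22,-0.06,-0.35,-0.0,0.42,0.0,1],[-0.2,-0.07,-0.36,-0.0,0.42,0.0,1]]
[[-0.18,-0.06,-0.36,-0.0,0.42,0.0,1],[-0.17,-0.07,-0.38,-0.0,0.42,0.0,1]]
14 ik [-1.13  0.57  1.26  0.64  2.27 -0.87] 0.0 end [ 0.409 -0.27   0.292]
[[-0.12,-0.07,-0.05,-0.0,0.78,0.0,1],[-0.11,-0.07,-0.06,-0.0,0.78,0.0,1],[-0.11,-0.07,-0.07,-0.0,0.78,0.0,1],[-0.1,-0.07,-0.08,-0.0,0.78,0.0,1],[-0.09,-0.07,-0.09,-0.0,0.78,0.0,1],[-0.08,-0.07,-0.1,-0.0,0.78,0.0,1],[-0.07,-0.07,-0.11,-0.0,0.78,0.0,1],[-0.06,-0.07,-0.11,-0.0,0.78,0.0,1],[-0.05,-0.08,-0.12,-0.0,0.78,0.0,1],[-0.04,-0.07,-0.13,-0.0,0.78,0.0,1]]
[[-0.03,-0.08,-0.13,-0.0,0.78,0.0,1],[-0.02,-0.07,-0.13,-0.0,0.78,0.0,1],[-0.0,-0.08,-0.13,-0.0,0.78,0.0,1],[0.0,-0.07,-0.13,-0.0,0.78,0.0,1]]
6 ik [-1.13  0.77  1.32  0.54  2.05 -1.05] 0.0 end [ 0.409 -0.27   0.122]
[[-0.64,-0.0,0.3,-0.0,-0.0,0.0,1],[-0.64,-0.0,0.3,-0.0,-0.0,0.0,1],[-0.64,-0.0,0.3,-0.0,-0.0,0.0,1],[-0.64,-0.0,0.31,-0.0,-0.0,0.0,1],[-0.64,-0.0,0.3,-0.0,-0.0,0.0,1],[-0.64,-0.01,0.31,-0.0,-0.0,0.0,1]]
```

Emit:
send_rows:
  series:
    - [-0.34,-0.07,-0.23,0,0.42,0,1]
    - [-0.32,-0.07,-0.25,0,0.42,0,1]
    - [-0.31,-0.06,-0.26,0,0.42,0,1]
    - [-0.3,-0.07,-0.28,0,0.42,0,1]
    - [-0.28,-0.06,-0.3,0,0.42,0,1]
    - [-0.27,-0.07,-0.31,0,0.42,0,1]
    - [-0.25,-0.06,-0.32,0,0.42,0,1]
    - [-0.23,-0.07,-0.33,0,0.42,0,1]
    - [-0.22,-0.06,-0.35,0,0.42,0,1]
    - [-0.2,-0.07,-0.36,0,0.42,0,1]

```text
t: 19.85
eef_pos: [0.4594, -0.2078, 0.22]
tool_rot: [[0.082, 0.996, -0.025], [0.958, -0.086, -0.274], [-0.275, -0.002, -0.961]]
force: [0.3, -0.9, -1.2]
opening: 0.0498
grasp_force: 40.0
```

Emit:
send_rows:
  series:
    - [-0.18,-0.06,-0.36,0,0.42,0,1]
    - [-0.17,-0.07,-0.38,0,0.42,0,1]
    - [-0.12,-0.07,-0.05,0,0.78,0,1]
    - [-0.11,-0.07,-0.06,0,0.78,0,1]
    - [-0.11,-0.07,-0.07,0,0.78,0,1]
    - [-0.1,-0.07,-0.08,0,0.78,0,1]
    - [-0.09,-0.07,-0.09,0,0.78,0,1]
    - [-0.08,-0.07,-0.1,0,0.78,0,1]
    - [-0.07,-0.07,-0.11,0,0.78,0,1]
    - [-0.06,-0.07,-0.11,0,0.78,0,1]

```text
t: 20.85
eef_pos: [0.4286, -0.2463, 0.2746]
tool_rot: [[0.073, 0.996, 0.045], [0.838, -0.086, 0.539], [0.541, -0.002, -0.841]]
force: [-0.2, 0.1, -1.3]
opening: 0.0499
grasp_force: 40.0
```

Emit:
send_rows:
  series:
    - [-0.05,-0.08,-0.12,0,0.78,0,1]
    - [-0.04,-0.07,-0.13,0,0.78,0,1]
    - [-0.03,-0.08,-0.13,0,0.78,0,1]
    - [-0.02,-0.07,-0.13,0,0.78,0,1]
    - [0,-0.08,-0.13,0,0.78,0,1]
    - [0,-0.07,-0.13,0,0.78,0,1]
    - [0,0,0,0,0,0,1]
    - [0,0,0,0,0,0,1]

```text
t: 21.65
eef_pos: [0.4089, -0.2703, 0.291]
tool_rot: [[0.039, 0.996, 0.077], [0.425, -0.086, 0.901], [0.904, -0.002, -0.427]]
force: [0.3, 0.4, -1.8]
opening: 0.0498
grasp_force: 40.0
```

Run:
```python
from plan import *
P=cloud("top",robot.get_image("top")[1]).reshape(-1,3); P=P[~np.isnan(P[:,0])]
g=robot.observe(); g=g["eef_pos"]-.019*g["tool_rot"][:,2]; print("g",g,robot.observe()["force"])
s=P[(np.hypot(*(P[:,:2]-g[:2]).T)<.05)&(P[:,2]>g[2]+.062)&(P[:,2]<g[2]+.09)]
c,sv,vt=cv2.PCACompute2(s.astype(np.float64),None) if len(s)>9 else (0,0,0)
print(len(s),np.round(c,3),np.round(vt[:],4)) 
R=Rt(84.9,25.3,1)
plan([((.4072,-.2868,.13),R,6),((.4072,-.2868,.1112),R,4)],1)
```

```text
g [ 0.40770367 -0.28722444  0.30012213] [-0.67790797  0.14497436 -1.41184647]
326 [[ 0.407 -0.286  0.373]] [[0.0004]
 [0.0003]
 [0.    ]]
6 ik [-1.13  0.77  1.32  0.55  2.05 -1.05] 0.0 end [ 0.409 -0.27   0.122]
[[-0.64,-0.0,0.3,-0.01,0.0,0.0,1],[-0.64,-0.0,0.31,-0.01,0.0,0.0,1],[-0.64,-0.0,0.3,-0.01,0.0,0.0,1],[-0.64,-0.0,0.31,-0.01,0.0,0.0,1],[-0.64,-0.01,0.3,-0.01,0.0,0.0,1],[-0.64,-0.0,0.31,-0.01,0.0,0.0,1]]
4 ik [-1.13  0.8   1.32  0.54  2.03 -1.07] 0.0 end [ 0.409 -0.27   0.103]
[[-0.11,-0.0,0.05,0.01,0.0,0.0,1],[-0.1,-0.0,0.05,0.01,0.0,0.0,1],[-0.11,-0.0,0.05,0.01,0.0,0.0,1],[-0.1,-0.0,0.05,0.01,0.0,0.0,1]]
```

Emit:
send_rows:
  series:
    - [-0.64,0,0.3,-0.01,0,0,1]
    - [-0.64,0,0.31,-0.01,0,0,1]
    - [-0.64,0,0.3,-0.01,0,0,1]
    - [-0.64,0,0.31,-0.01,0,0,1]
    - [-0.64,0,0.3,-0.01,0,0,1]
    - [-0.64,0,0.31,-0.01,0,0,1]
    - [0,0,0,0,0,0,1]

```text
t: 22.4
eef_pos: [0.4087, -0.2675, 0.12]
tool_rot: [[0.039, 0.996, 0.082], [0.423, -0.091, 0.902], [0.905, -0.001, -0.425]]
force: [0.0, 1.1, -2.2]
opening: 0.0497
grasp_force: 40.0
```

Emit:
send_rows:
  series:
    - [-0.11,0,0.05,0.01,0,0,1]
    - [-0.1,0,0.05,0.01,0,0,1]
    - [-0.11,0,0.05,0.01,0,0,1]
    - [-0.1,0,0.05,0.01,0,0,1]
    - [0,0,0,0,0,0,1]
    - [0,0,0,0,0,0,1]

```text
t: 23.0
eef_pos: [0.4092, -0.2694, 0.1032]
tool_rot: [[0.037, 0.996, 0.08], [0.425, -0.088, 0.901], [0.905, 0.0, -0.426]]
force: [0.9, 0.2, -1.4]
opening: 0.0498
grasp_force: 40.0
```

Emit:
send_rows:
  series:
    - [-0.03,0,0.01,0,0,0,1]
    - [-0.02,0,0.01,0,0,0,1]
    - [0,0,0,0,0,0,1]
    - [0,0,0,0,0,0,1]

```text
t: 23.4
eef_pos: [0.4092, -0.2696, 0.1029]
tool_rot: [[0.036, 0.996, 0.08], [0.423, -0.087, 0.902], [0.906, 0.001, -0.424]]
force: [-0.6, -0.5, 5.8]
opening: 0.0502
grasp_force: 40.0
```

Run:
```python
from plan import *
for i in range(3): print(robot.observe()["force"],robot.observe()["eef_pos"]); robot.get_image("wrist")
```

```text
[-0.57243814 -0.52834754  5.83450102] [ 0.40919562 -0.26958833  0.10290545]
[ 0.36132573 -0.85302835  4.8196454 ] [ 0.40917476 -0.26960224  0.10290123]
[-0.75152437 -0.036513    5.91683292] [ 0.4091898  -0.26957784  0.10290441]
```

Contact is made, so I'll release and back out along the tool axis.

Emit:
send_rows:
  series:
    - [0.02,0,0,0,0,0,1]
    - [0,0,0,0,0,0,-1]
    - [0,0,0,0,0,0,-1]
    - [0,0,0,0,0,0,-1]
    - [0,0,0,0,0,0,-1]
    - [0,0,-0.5,0,0,0,-1]
    - [0,0,-0.9,0,0,0,-1]
    - [0,0,-0.9,0,0,0,-1]
    - [0,0,-0.9,0,0,0,-1]
    - [0,0,-0.5,0,0,0,-1]

```text
t: 24.55
eef_pos: [0.3971, -0.4049, 0.1656]
tool_rot: [[0.037, 0.996, 0.081], [0.427, -0.089, 0.9], [0.904, 0.001, -0.428]]
force: [-0.1, -0.6, 0.3]
opening: 0.0937
grasp_force: 0.0
```

Emit:
send_rows:
  series:
    - [0.7,0,-0.3,0,0,0,-1]
    - [0.7,0,-0.3,0,0,0,-1]
    - [0.7,0,-0.3,0,0,0,-1]
    - [0,0,0,0,0,0,-1]
    - [0,0,0,0,0,0,-1]
    - [0,0,0,0,0,0,-1]

```text
t: 25.15
eef_pos: [0.3975, -0.3988, 0.2545]
tool_rot: [[0.039, 0.996, 0.079], [0.422, -0.088, 0.902], [0.906, -0.002, -0.424]]
force: [-0.4, -0.9, -1.0]
opening: 0.094
grasp_force: 0.0
```

Run:
```python
from h import *
im,d=robot.get_image("scene"); cv2.imwrite("pics/s5.png",cv2.resize(im[50:350,190:480,::-1],None,fx=2,fy=2))
for n in ["top","scene"]:
    q=cloud(n,robot.get_image(n)[1]).reshape(-1,3); q=q[~np.isnan(q[:,0])]
    for nm,c,zl in [("A",(0.597,0.32),(.17,.195)),("B",(0.4075,-0.285),(.17,.195)),("tray",(.508,.018),(.021,.027))]:
        r=.16 if nm=="tray" else .05
        s=q[(np.hypot(*(q[:,:2]-c).T)<r)&(q[:,2]>zl[0])&(q[:,2]<zl[1])]
        if len(s)>5:
            R=cv2.minAreaRect((s[:,:2]*1000).astype(np.float32)); print(n,nm,len(s),np.round(R[0],1),np.round(R[1],1),round(R[2],1))
    s=q[(np.hypot(*(q[:,:2]-(.507,-.02)).T)<.07)&(q[:,2]>.03)&(q[:,2]<.06)]
    if len(s)>5: R=cv2.minAreaRect((s[:,:2]*1000).astype(np.float32)); print("weight",R,s[:,2].max())
```

```text
top A 239 [597.8 320.9] [53.8 52.2] 68.8
top B 225 [ 408.  -283.2] [53.8 51.9] 85.0
top tray 451 [507.4  15. ] [163.6 274.1] 5.5
weight ((503.11798095703125, -19.227153778076172), (101.3096694946289, 33.11769485473633), 78.65339660644531) 0.05063649195610487
scene A 429 [597.1 320.1] [52.8 52.9] 68.3
scene B 258 [ 407.  -282.7] [53.8 53.2] 83.3
scene tray 604 [506.3  18.1] [163.7 280.8] 5.4
weight ((503.7503356933594, -18.96826934814453), (106.75971221923828, 32.68632507324219), 79.1812973022461) 0.04826784340803081
```

View pics/s5.png

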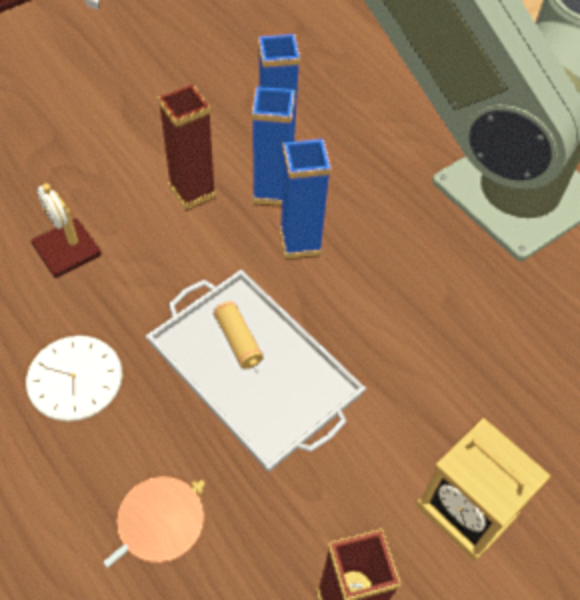

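The weight lies in the tray (crop px (238, 335)). Both boxes stand upright in their places, at (187, 150) and (360, 570), and nothing else has moved. I'm handing it in.

```bash
python3 -c "
from workcell import robot
print(robot.sign_off())"
```

```text
the job is handed in; nothing more can be done
None
```

I handed the job in: the heavy weight lies in the tray, its emptied box stands back in its place, and the other box, the tray and the bystanders show no movement in the final camera views; the sign-off gave no verdict.

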